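# Set the depth stop of the bottle capping press by feel

## Task

Set up the capping press for the bottle standing under its head. Press the lever down until it firms up on the bottle's cap, without forcing it, note how far the head has come down and let the lever come all the way back up. Then slide the depth stop on the rod up to that same depth, so that the head's lug would just land on it when the head reaches the cap, and let go; leave the bottle standing where it is and the other things undisturbed.

Things in the scene. Friction and masses are not known exactly. Their poses are not given: they have to be found in the camera images.
- press: White bench capping press, fixed. Base 250 x 190 x 18 mm, column 50 mm square, 278 mm tall at the back. Origin: underside of the base, below the head and bottle. Own -x is the front, where the lever sticks out; z up. On its -y side, 70 mm from the head's axis, stands a 12 mm depth rod (258 mm high, black end knob) with a 26 mm wide scale plate (marks every 10 mm) 18 mm behind it.
- pivot (a point): The lever's pivot: 246 mm above the bench, 75 mm behind the head's axis (press x = +75 mm, y = 0).
- lever (a joint): Hand lever, pressed down at its black grip. 0 = up, at rest, rising 0.35 rad above level towards the front; grows to 0.745 rad when pressed down. A spring lifts it when let go. Pressed freely it takes about 5 to 8 N at the grip; as the head lands on the cap this jumps by about 5 N and then climbs by about 0.8 N per mm of grip movement. Forcing it (above 40 N) harms the press.
- lever_grip (a point): Top of the lever's black round grip (26 mm diameter, 100 mm long, along the lever), mid-length, 200 mm from the pivot; about 326 mm above the bench at rest. Moves with the lever.
- head (a joint): How far the head has come down, in m: 0 with the lever up, at most 0.0548. Travel = 0.0735 m per rad of lever angle; the grip moves 2.7 times as far. Below it is a black sprung rubber pad 44 mm wide, underside 175 mm above the bench at rest; above the pad a steel lug reaches sideways round the depth rod, underside 191 mm above the bench at rest. It meets the cap after 20 to 53 mm.
- stop (a joint): Reading of the depth stop on the same scale, in m: how far its top face lies below the rest position of the lug's underside, so it is right when it equals the head's travel where the head firmed up. Grows downward, 0 to 0.11; starts low, deeper than the head can reach. Slides on the rod with about 5 N of drag and stays where it is left.
- stop_face (a point): Centre of the depth stop's upper face, on the rod's axis. The stop is a dark steel collar, 32 mm diameter, 24 mm tall, on the rod below the lug, with a black handle sticking out sideways (press -y).
- stop_grip (a point): Grip point on the stop's black handle, 70 mm out from the rod towards press -y, 12 mm below the stop's top face. The handle is a level bar along press y, 16 mm wide, 14 mm tall, 68 mm long, ending 22 mm beyond this point. Pinch it from above across its width and carry it straight up or down; it does not turn.
- bottle: The bottle to set up for: amber glass, 52 mm diameter, grey cap 38 mm wide, standing on the round table under the head. Origin: centre of its underside, z up. Its height with the cap is roughly 90 mm; the press finds it exactly.
- anvil: Round steel bottle table under the head, 66 mm wide, 8 mm thick with a low rim; fixed, but screwed to a different height for every job. Origin: centre of the underside of the disc, 8 mm below the bottle's underside.
- spare1: Another bottle of the same kind, standing on the bench; a bystander. Origin at its underside.
- spare2: Another bottle of the same kind, standing on the bench; a bystander. Origin at its underside.
- dishes: Stack of three clear culture dishes, 93 mm diameter, 44 mm tall; a bystander.
- tipbox: Pipette tip box, 122 x 84 x 71 mm; a bystander.
- pipette: White hand pipette lying down, about 250 mm long, 25 mm thick; a bystander.
- timer: Square bench timer, 70 x 70 x 25 mm; a bystander.
- wash: White plastic wash bottle, 68 mm diameter, 165 mm tall; a bystander.

How it is judged:
By the outcome, as a careful person would: the job done as asked, in the order asked, and still so for the second after the job is handed in, with the robot touching nothing.
It also fails if it takes over 58 s, if anything falls off the work surface, if the arm or the gripper's body presses on something with over 40 N, if the wrist force passes 120 N, or if a joint passes its speed limit or range.

## Robot

A 6-joint arm with a two-finger parallel gripper is mounted at the origin on the work surface. World frame = base frame: x ahead of the robot, y to its left, z up, the work surface at z = 0. Lengths are in m, angles in rad, forces in N, time in s.
With the tool pointing down it reaches from about 0.375 to 0.925 m from the base axis. Payload 5.7 kg.
Tool frame: the origin (TCP) lies between the finger pads; the fingertips stand 11 mm ahead of it and the grasp point (between the pads) lies 8 mm behind it; z points along the fingers, y is the line along which they close (so a half turn about z gives the same grasp; the last joint's range is limited). The gripper opens to 88 mm and grips with 3 to 60 N. Pads are 20 mm wide; open, the fingers measure 115 mm over their backs; the gripper's body (75 mm by 178 mm) begins 61 mm behind the grasp point.
Start: joints at [-1.333, 0.359, 1.51, -0, 1.272, -0.115], TCP at [0.207, -0.563, 0.197] pointing down, gripper open.
Joint ranges: [-2.97, 2.97], [-1.01, 2.36], [0.21, 2.38], [-0.96, 4.11], [0.2, 2.71], [-2.98, 2.98]. Speed limits (rad/s): [2.39, 2.39, 3.14, 3.14, 3.14, 3.14].

## Interface

Orientations are given as [roll, pitch, yaw] about the fixed x, y, z axes, in that order (R = Rz(yaw) Ry(pitch) Rx(roll)).
In Python, from rig import robot, get_image, workorder gives the robot as it stands. The module is installed in compiled form; this text tells all that it offers.
- The arm moves only by the tool arm_command, never from a script. Its argument "targets" is a list of rows, each a list of 3 entries, a list of its own where there are three numbers: the shift along the tool's x, y, z in mm, then the turn about the tool's z in degrees, then the closure in counts, from 0 (fully open) to 255 (shut). A call has 1 to 20 rows; each row is the pose to reach, as a shift and turn from the pose commanded when the call began, along the tool's axes at that moment; what a row does not reach only later rows make up. A row lasts 1/12 s, in which the tool goes at most 41.7 mm and 7.16 degrees, less where a joint would pass 70% of its speed; a pose out of reach is approached as far as the arm can. A call with a gripper value outside its range is refused whole. The fingers move at their own pace and stop on an object; "grip_force" is the grip in N (left out, the last holds). Time passes only in rows, so rows that repeat a pose let the fingers close. It gives the time, the measured TCP pose, the force, the opening and the grip force at its end, in the units of the state.
- robot.get_obs(): the state, without advancing time (a new reading comes with each control period).
- get_image(name): name is "scene" or "side" or "wrist"; returns a dict with "pixels" (480x640x3 uint8, blue, green, red), "depth" (480x640 float32, m along the optical axis (not along the pixel's ray), 0 where there is no reading), "fx", "fy", "cx", "cy" (pixels), "origin" and "orientation" of the camera in the world. Camera axes: x right, y down, z forward; pixel columns grow to the right and rows downward; lengths in m; the calibration is good to about 2 mm. A picture is of the moment at which its call begins.
- workorder.hand_in(): hands the job in; it is judged then, once.
The state is a dict: "t": time; "joint_pos": joint angles; "qd": joint speeds; "tau": joint torques, N m; "eef_pos": TCP position; "tool_rot": TCP orientation; "wrist_force": force on the tool from outside, world axes, zero at the start; "ft_torque": the same for the moment, N m; "grip_width": opening from 0.0 (shut) to 1.0 (fully open); "grasp_force": force on a finger pad.
Only numpy, scipy, OpenCV 4.12 (cv2) and the standard library are available. Lean on these libraries where they do the work, as an engineer would, in place of code of your own. Each camera call takes 0.05 s, during which the arm holds its last target. There are 200 camera calls.

## Working session

There is one attempt and no reset: what is moved stays moved. The work goes in short steps, Python scripts to look and compute and a tool call to move; the robot and the scene stay as the last step left them, time stands still between calls to the robot, and variables do not carry over. Pictures are saved under pics/ and viewed, at most 11 in all, crops included, and the job is handed in when it is done.

Besides the shell and the picture viewer there is one more tool, called after "Emit:" as name(argument=value, ...) on one line, values as JSON. arm_command: Moves the arm, as the interface text tells. Its arguments: {"type":"object","properties":{"targets":{"type":"array"},"grip_force":{"type":"number"}},"required":["targets"]}

```bash
mkdir -p pics
cat > h.py <<'E'
import numpy as np, cv2
from scipy.spatial.transform import Rotation as R
from rig import robot, get_image, workorder
def rot(o):
    o=np.array(o,float)
    return o if o.shape==(3,3) else (R.from_euler('xyz',o).as_matrix() if o.size==3 else R.from_quat(o).as_matrix())
def pts(im,uv):
    uv=np.atleast_2d(uv).astype(int); d=im['depth'][uv[:,1],uv[:,0]]
    c=np.c_[(uv[:,0]-im['cx'])/im['fx']*d,(uv[:,1]-im['cy'])/im['fy']*d,d]
    return c@rot(im['orientation']).T+np.array(im['origin'])
def cloud(im):
    v,u=np.mgrid[0:480,0:640]; p=pts(im,np.c_[u.ravel(),v.ravel()]).reshape(480,640,3)
    p[im['depth']==0]=np.nan; return p
E
python3 - <<'E'
from h import *
o=robot.get_obs(); print(o)
a=[]
for n in("scene","side"):
    im=get_image(n); cv2.imwrite(f"pics/{n}.png",im['pixels']); np.save(f"{n}.npy",im,allow_pickle=True)
    print(n,im['origin'],im['orientation'],im['fx'],im['cx'],im['cy'])
E
```

```text
{'t': 0.0, 'joint_pos': array([-1.33313144e+00,  3.59466637e-01,  1.51141870e+00,  2.24508111e-05,
        1.27248882e+00, -1.15108599e-01]), 'qd': array([ 1.05559119e-03,  6.65959517e-04, -1.24923799e-03, -1.54720404e-04,
       -4.50956351e-04,  1.37149655e-05]), 'tau': array([ 1.29239594e-03, -5.15372837e+01, -2.70728016e+01,  6.76772534e-02,
        3.49546073e-02, -1.52057164e-04]), 'eef_pos': array([ 0.20712559, -0.56234339,  0.1963377 ]), 'tool_rot': array([-3.13982540e+00, -2.25919456e-04,  3.52766673e-01]), 'wrist_force': array([-0.24369036,  0.78862848,  1.05604577]), 'ft_torque': array([0.01238388, 0.07161214, 0.01736252]), 'grasp_force': 0.0, 'grip_width': 1.0011062074994466}
scene [1.64228114 0.2299474  1.03253808] [-2.19865197  0.00715677  1.79212235] 523.2793980569706 312.1295382609305 231.3862936040094
side [0.01561935 0.74800691 1.03208068] [-2.31092027  0.01131716 -2.58096632] 474.81502024840074 324.9763968916786 238.9004603115802
```

View pics/scene.png

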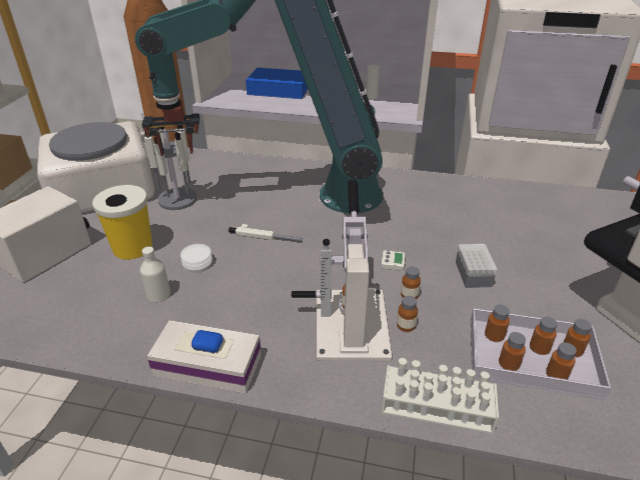

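View pics/side.png

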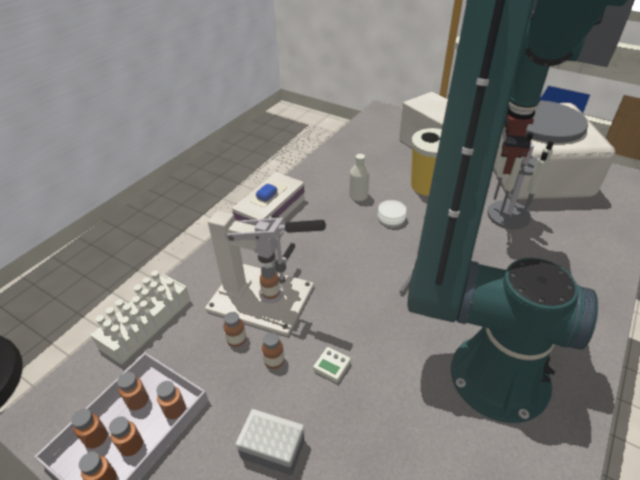

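The scene view shows the press facing the robot: black lever grip at (353,197), stop handle at (303,294), rod knob at (326,242) and column top at about (357,255). In the side view the grip is at (305,226) and the handle end at about (288,253).

Run:
```python
from h import *
for n,boxes in (("scene",{'grip':(345,180,362,213),'handle':(288,288,317,300),'knob':(320,238,331,246)}),("side",{'grip':(284,216,328,236),'handle':(272,240,300,275)})):
    im=np.load(n+".npy",allow_pickle=True).item(); c=cloud(im); px=im['pixels'].astype(int)
    dark=px.max(2)<60
    for k,(a,b,e,f) in boxes.items():
        m=np.zeros((480,640),bool); m[b:f,a:e]=1; m&=dark
        p=c[m]; p=p[np.isfinite(p).all(1)]
        print(n,k,len(p)); 
        if len(p): print(np.round(np.percentile(p,[2,25,50,75,98],axis=0),3))
    # base points
    m=(c[...,2]>.012)&(c[...,2]<.024)&(px.min(2)>130)&(c[...,0]>.4)&(c[...,0]<1)&(abs(c[...,1])<.3)
    m=cv2.morphologyEx(m.astype(np.uint8),cv2.MORPH_OPEN,np.ones((3,3)))
    n_,l,s,ce=cv2.connectedComponentsWithStats(m)
    i=1+np.argmax(s[1:,4]); p=c[l==i][:,:2]
    r=cv2.minAreaRect((p*1000).astype(np.float32)); print(n,'base',r,cv2.boxPoints(r).round(0).tolist(),np.median(c[l==i][:,2]))
    m=(c[...,2]>.268)&(c[...,2]<.29)&(px.min(2)>120)&(c[...,0]>.4)&(c[...,0]<1)&(abs(c[...,1])<.3)
    p=c[m]; print('coltop',len(p)); 
    if len(p): print(cv2.minAreaRect((p[:,:2]*1000).astype(np.float32)),np.median(p,0))
```

```text
scene grip 538
[[ 0.063 -0.01   0.007]
 [ 0.081  0.038  0.059]
 [ 0.477  0.067  0.308]
 [ 0.519  0.08   0.322]
 [ 0.552  0.094  0.337]]
scene handle 146
[[ 0.634 -0.054  0.073]
 [ 0.642 -0.041  0.08 ]
 [ 0.646 -0.025  0.083]
 [ 0.651 -0.01   0.085]
 [ 0.656  0.003  0.089]]
scene knob 34
[[0.623 0.024 0.249]
 [0.63  0.028 0.252]
 [0.633 0.031 0.255]
 [0.638 0.034 0.257]
 [0.64  0.038 0.258]]
scene base ((674.4017944335938, 114.04838562011719), (205.61097717285156, 187.6664581298828), 12.231258392333984) [[554.0, 184.0], [594.0, 1.0], [795.0, 44.0], [755.0, 228.0]] 0.01597622545618238
coltop 590
((666.2786865234375, 110.57252502441406), (184.7826385498047, 57.0010986328125), 11.887466430664062) [0.71413603 0.11652377 0.27626837]
side grip 284
[[0.456 0.068 0.305]
 [0.474 0.079 0.316]
 [0.496 0.084 0.325]
 [0.518 0.088 0.333]
 [0.541 0.094 0.341]]
side handle 41
[[ 0.593 -0.051  0.083]
 [ 0.631 -0.038  0.086]
 [ 0.636 -0.024  0.088]
 [ 0.639 -0.012  0.09 ]
 [ 0.643  0.098  0.187]]
side base ((637.3854370117188, 183.73956298828125), (248.36402893066406, 63.26123809814453), 3.1819541454315186) [[512.0, 208.0], [515.0, 145.0], [763.0, 159.0], [760.0, 222.0]] 0.01957843736517384
coltop 543
((674.4390258789062, 111.80892944335938), (157.51239013671875, 58.849853515625), 11.785975456237793) [0.70395885 0.11529062 0.28001751]
```

Run:
```python
from h import *
for n,boxes in (("scene",{'grip':(345,180,362,213),'handle':(288,288,317,300)}),("side",{'grip':(284,216,328,236),'handle':(272,240,300,275)})):
    im=np.load(n+".npy",allow_pickle=True).item(); c=cloud(im); dark=im['pixels'].max(2)<60
    for k,(a,b,e,f) in boxes.items():
        m=np.zeros((480,640),bool); m[b:f,a:e]=1; m&=dark
        p=c[m]; p=p[np.isfinite(p).all(1)]
        p=p[(p[:,2]>.29)&(p[:,2]<.36)] if k=='grip' else p[(p[:,2]>.07)&(p[:,2]<.1)]
        vx,vy,x,y=cv2.fitLine((p[:,:2]*1000).astype(np.float32),cv2.DIST_HUBER,0,.1,.1).ravel()
        ext=np.percentile((p[:,:2]*1000-[x,y])@[vx,vy],[1,99])
        print(n,k,len(p),x,y,np.degrees(np.arctan2(vy,vx)),[x,y]+np.outer(ext,[vx,vy]),np.percentile(p[:,2],[5,50,95,99]))
```

```text
scene grip 310 512.2424 77.47967 13.295118 [[464.44054036  66.18409346]
 [553.54257251  87.23890685]] [0.30317363 0.32020244 0.33654766 0.33947644]
scene handle 146 646.4755 -21.03554 -77.95911 [[641.37349828   2.883657  ]
 [653.57995896 -54.34237386]] [0.07458396 0.0826521  0.0868033  0.08923865]
side grip 284 497.45837 84.27213 11.95903 [[454.7932334   75.23525822]
 [541.52812716  93.60651756]] [0.30761146 0.32542699 0.33968608 0.34159424]
side handle 35 636.55536 -28.360704 -74.59184 [[630.03136024  -4.68863413]
 [643.08059689 -52.03727165]] [0.08346366 0.08714405 0.09121242 0.09235951]
```

Emit:
arm_command(targets=[[[0,0,-40],0,255],[[0,0,-80],0,255],[[0,0,-120],2,255],[[30,-30,-160],4,255],[[70,-70,-200],6,255],[[105,-105,-200],7.9,255],[[140,-140,-200],7.9,255],[[175,-175,-200],7.9,255],[[210,-210,-200],7.9,255],[[245,-245,-200],7.9,255],[[280,-280,-200],7.9,255],[[315,-315,-200],7.9,255],[[350,-350,-200],7.9,255],[[385,-385,-200],7.9,255],[[420,-420,-200],7.9,255],[[450,-450,-200],7.9,255],[[480,-480,-200],7.9,255],[[500,-499,-190],7.9,255],[[500,-499,-184],7.9,255],[[500,-499,-184],7.9,255]], grip_force=20)

```text
t: 1.77
eef_pos: [0.4954, 0.0612, 0.3836]
tool_rot: [3.142, -0.0, 0.215]
wrist_force: [0.8, -1.3, -0.3]
grip_width: 0.008
grasp_force: 0.0
```

Run:
```python
from h import *
o=robot.get_obs(); print(o['t'],o['eef_pos'],o['tool_rot'],o['wrist_force'],o['grip_width'])
im=get_image("wrist"); cv2.imwrite("pics/w1.png",im['pixels']); np.save("w1.npy",im,allow_pickle=True)
```

```text
1.7667 [0.49543792 0.06120062 0.38359317] [ 3.14156493e+00 -1.13797841e-04  2.15234262e-01] [ 0.75560712 -1.26912472 -0.31357899] 0.008239414993016819
```

View pics/w1.png

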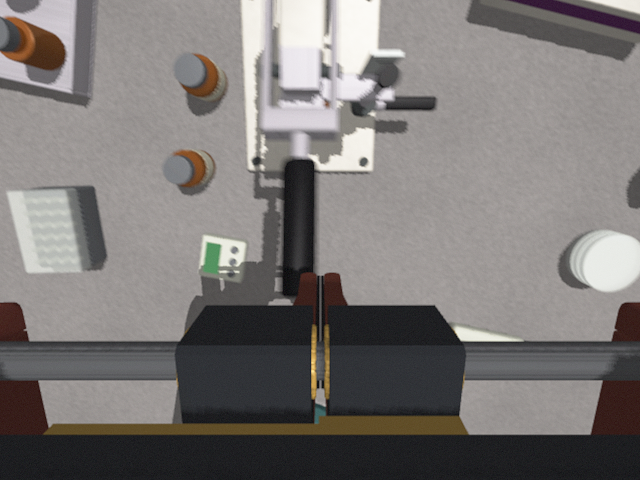

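The wrist view shows the grip as a vertical bar at u≈285–314, v 160–295. The closed fingertips sit at u≈320, slightly to its right because the arm has not finished settling. The stop handle lies at (410,103) and the rod at about (375,90).

Run:
```python
from h import *
im=np.load("w1.npy",allow_pickle=True).item(); c=cloud(im); dark=im['pixels'].max(2)<60
for k,(a,b,e,f),z0,z1 in (('grip',(278,155,320,292),.28,.36),('handle',(385,94,440,112),.07,.1)):
    m=np.zeros((480,640),bool); m[b:f,a:e]=1; m&=dark
    p=c[m]; p=p[np.isfinite(p).all(1)]; p=p[(p[:,2]>z0)&(p[:,2]<z1)]
    r=cv2.minAreaRect((p[:,:2]*1000).astype(np.float32)); print(k,len(p),r,cv2.boxPoints(r).round(1).tolist(),np.percentile(p[:,2],[2,50,98]).round(4))
    if k=='grip':
        q=p[abs((p[:,:2]-np.array(r[0])/1000)@[.977,.213])<.005]; print('mid top z',np.percentile(q[:,2],[50,98]))
```

```text
grip 3559 ((507.6025695800781, 78.99789428710938), (90.50055694580078, 22.88251304626465), 11.626981735229492) [[461.0, 81.0999984741211], [465.6000061035156, 58.70000076293945], [554.2000122070312, 76.9000015258789], [549.5999755859375, 99.30000305175781]] [0.3078 0.3234 0.3398]
mid top z [0.32536858 0.32878456]
handle 248 ((640.3660278320312, -24.675996780395508), (13.418050765991211, 60.433841705322266), 12.402140617370605) [[627.2999877929688, 3.4000000953674316], [640.2999877929688, -55.599998474121094], [653.4000244140625, -52.70000076293945], [640.4000244140625, 6.300000190734863]] [0.0848 0.0866 0.0885]
```

Emit:
arm_command(targets=[[[0,0,10],0,255],[[0,0,20],0,255],[[0,0,20],0,255],[[0,0,20],0,255]])

```text
t: 2.15
eef_pos: [0.494, 0.0576, 0.3628]
tool_rot: [-3.141, 0.002, 0.213]
wrist_force: [-0.4, -0.1, 0.1]
grip_width: 0.004
grasp_force: 0.0
```

Emit:
arm_command(targets=[[[7,-9,0],0,255],[[14,-19,5],0,255],[[14,-19,12],0,255],[[14,-19,16],0,255],[[14,-19,16],0,255],[[14,-19,16],0,255]])

```text
t: 2.65
eef_pos: [0.5044, 0.0804, 0.3473]
tool_rot: [-3.141, 0.001, 0.215]
wrist_force: [-0.4, -0.3, -0.2]
grip_width: 0.009
grasp_force: 0.0
```

Emit:
arm_command(targets=[[[0,0,3],0,255],[[0,0,6],0,255],[[0,0,8],0,255],[[0,0,8],0,255],[[0,0,8],0,255]])

```text
t: 3.07
eef_pos: [0.5047, 0.0805, 0.3397]
tool_rot: [-3.141, 0.0, 0.215]
wrist_force: [-0.5, -0.1, -0.9]
grip_width: 0.007
grasp_force: 0.0
```

Emit:
arm_command(targets=[[[0,0,2],0,255],[[0,0,4],0,255],[[0,0,4],0,255],[[0,0,4],0,255]])

```text
t: 3.4
eef_pos: [0.5047, 0.0805, 0.3357]
tool_rot: [-3.141, 0.0, 0.215]
wrist_force: [0.5, 0.7, 0.5]
grip_width: 0.004
grasp_force: 0.0
```

Emit:
arm_command(targets=[[[0,0,4],0,255],[[0,0,8],0,255],[[0,0,8],0,255],[[0,0,8],0,255]])

```text
t: 3.73
eef_pos: [0.5045, 0.0805, 0.3273]
tool_rot: [-3.141, 0.001, 0.215]
wrist_force: [-0.4, 0.4, -0.4]
grip_width: 0.006
grasp_force: 0.0
```

Emit:
arm_command(targets=[[[0,0,4],0,255],[[0,0,8],0,255],[[0,0,12],0,255],[[0,0,12],0,255],[[0,0,12],0,255]])

```text
t: 4.15
eef_pos: [0.5045, 0.0805, 0.3154]
tool_rot: [-3.141, 0.001, 0.215]
wrist_force: [0.2, 0.0, 0.5]
grip_width: 0.009
grasp_force: 0.0
```

Run:
```python
from h import *
w=get_image("wrist")['pixels']; s=get_image("side")['pixels'][150:350,170:400]
cv2.imwrite("pics/c2.png",np.hstack([cv2.resize(w,(400,300)),cv2.resize(s,(345,300))]))
```

```text
(no output)
```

View pics/c2.png

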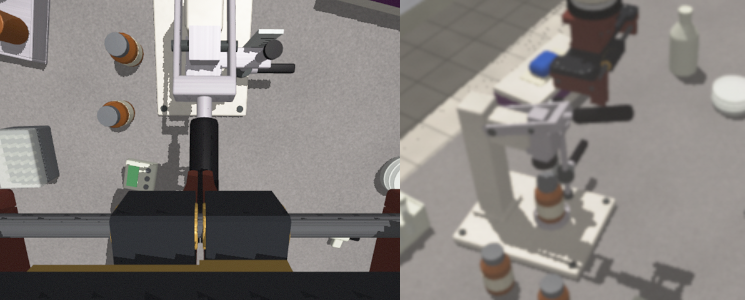

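The left crop shows the fingertips over the near end of the grip at (200,175). The right crop shows the fingertips at about (603,100), just above or behind the grip at (605,113). The lever looks almost unmoved, so I'll measure the grip and the fingers.

Run:
```python
from h import *
o=robot.get_obs(); print(o['eef_pos'],o['wrist_force'],o['tau'])
for n in("side","wrist","scene"):
    im=get_image(n); np.save(n+"3.npy",im,allow_pickle=True); c=cloud(im); px=im['pixels'].astype(int)
    L=(c-np.array([.505,.079,0]))@np.array([[.978,-.208,0],[.208,.978,0],[0,0,1]]).T
    d=(px.max(2)<60)&(abs(L[...,1])<.03)&(abs(L[...,0])<.08)&(L[...,2]>.2)&(L[...,2]<.36)
    print(n,'dark',d.sum())
    for a in np.arange(-.07,.071,.01):
        q=L[d&(abs(L[...,0]-a)<.005)]
        if len(q): print(round(a,3),len(q),np.percentile(q[:,2],[5,50,95]).round(3),np.median(q[:,1]).round(3))
    red=(px[...,2]>px[...,0]+15)&(px.max(2)<120)&(abs(L[...,1])<.05)&(abs(L[...,0])<.06)&(L[...,2]>.25)&(L[...,2]<.40)
    q=L[red]
    if len(q): print('finger',len(q),np.percentile(q,[2,50,98],axis=0).round(3))
```

```text
[0.50485575 0.08054819 0.31585481] [ 1.01227688 -0.38500934 -0.33035089] [-1.88129787e-03 -3.95176542e+01 -2.99488646e+01  2.87423021e-02
 -6.36621821e-02 -8.85207623e-05]
side dark 313
-0.05 11 [0.329 0.333 0.337] -0.013
-0.04 52 [0.327 0.336 0.343] -0.013
-0.03 38 [0.324 0.335 0.341] -0.006
-0.02 38 [0.32  0.33  0.337] -0.002
-0.01 36 [0.314 0.326 0.332] 0.003
0.0 34 [0.312 0.323 0.33 ] 0.006
0.01 38 [0.309 0.317 0.325] 0.012
0.02 34 [0.304 0.315 0.321] 0.015
0.03 30 [0.301 0.311 0.317] 0.019
0.04 2 [0.311 0.313 0.315] 0.016
finger 143 [[-0.014 -0.013  0.345]
 [-0.009  0.004  0.363]
 [ 0.005  0.012  0.397]]
wrist dark 4216
-0.03 1 [0.337 0.337 0.337] -0.01
-0.02 32 [0.334 0.336 0.337] -0.008
-0.01 24 [0.322 0.353 0.354] -0.002
0.0 298 [0.316 0.324 0.351] 0.001
0.01 1099 [0.316 0.323 0.357] 0.004
0.02 980 [0.312 0.318 0.322] 0.007
0.03 968 [0.307 0.314 0.318] 0.011
0.04 765 [0.306 0.311 0.314] 0.013
0.05 49 [0.302 0.307 0.31 ] 0.01
finger 1326 [[ 0.006 -0.003  0.342]
 [ 0.01   0.006  0.365]
 [ 0.014  0.014  0.392]]
scene dark 260
-0.04 1 [0.336 0.336 0.336] -0.026
-0.03 11 [0.329 0.334 0.339] -0.024
-0.02 17 [0.321 0.331 0.336] -0.02
-0.01 21 [0.317 0.325 0.331] -0.011
0.0 30 [0.317 0.324 0.328] -0.003
0.01 54 [0.313 0.321 0.358] 0.005
0.02 34 [0.309 0.316 0.322] 0.004
0.03 36 [0.306 0.312 0.317] 0.012
0.04 46 [0.299 0.306 0.313] 0.013
0.05 10 [0.297 0.304 0.308] 0.013
finger 159 [[-0.024 -0.018  0.331]
 [ 0.011  0.004  0.372]
 [ 0.017  0.016  0.399]]
```

Run:
```python
from h import *
def proj(im,P):
    q=(np.array(P)-im['origin'])@rot(im['orientation']); return np.round([im['fx']*q[0]/q[2]+im['cx'],im['fy']*q[1]/q[2]+im['cy'],q[2]],3)
im=np.load("w1.npy",allow_pickle=True).item(); c=cloud(im)
print('w1 tip proj',proj(im,[.49544,.0612,.3726]),'tcp',proj(im,[.49544,.0612,.3836]))
for v in range(265,310,5): print(v,[c[v,u].round(3).tolist() for u in (312,328)],im['pixels'][v,312],im['depth'][v,312].round(3))
outs=[]
for n in("wrist","side","scene"):
    im=np.load(n+"3.npy",allow_pickle=True).item()
    t=proj(im,[.50486,.0805,.3049]); print(n,'tip',t, 'surface depth there',im['depth'][int(t[1]),int(t[0])])
    px=im['pixels'].copy(); u,v=int(t[0]),int(t[1]); cv2.circle(px,(u,v),1,(0,255,0),-1)
    outs.append(cv2.resize(px[max(v-50,0):v+40,u-45:u+45],(266,266),interpolation=0))
cv2.imwrite("pics/c3.png",np.hstack(outs))
```

```text
w1 tip proj [3.19014e+02 2.69791e+02 2.10000e-01] tcp [3.18986e+02 2.76272e+02 1.99000e-01]
265 [[0.484, 0.064, 0.333], [0.382, 0.022, -0.0]] [25 25 22] 0.251
270 [[0.481, 0.063, 0.333], [0.373, 0.02, -0.002]] [21 19 19] 0.251
275 [[0.506, 0.067, 0.415], [0.508, 0.06, 0.413]] [36 41 77] 0.166
280 [[0.506, 0.067, 0.421], [0.508, 0.06, 0.421]] [27 34 66] 0.16
285 [[0.506, 0.067, 0.427], [0.507, 0.06, 0.425]] [30 31 60] 0.154
290 [[0.506, 0.066, 0.431], [0.507, 0.06, 0.432]] [24 32 61] 0.15
295 [[0.506, 0.066, 0.437], [0.507, 0.06, 0.437]] [27 35 62] 0.144
300 [[0.506, 0.066, 0.442], [0.508, 0.06, 0.443]] [27 33 59] 0.139
305 [[0.527, 0.07, 0.494], [0.528, 0.066, 0.495]] [31 29 46] 0.083
wrist tip [3.19049e+02 2.69912e+02 2.10000e-01] surface depth there 0.18849136
side tip [302.886 230.583   1.1  ] surface depth there 1.0906875
scene tip [354.367 199.308   1.352] surface depth there 1.3268698
```

View pics/c3.png

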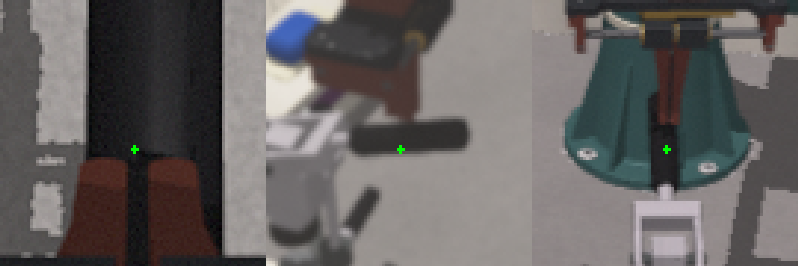

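The green dot is the nominal tip point (11 mm ahead of the TCP). It sits well below the real finger ends, which are still about 15–20 mm above the grip. With the gripper closed, the tips end further back than expected, so I'll keep going down.

Emit:
arm_command(targets=[[[0,0,4],0,255],[[0,0,8],0,255],[[0,0,8],0,255],[[0,0,8],0,255]])

```text
t: 4.73
eef_pos: [0.5045, 0.0805, 0.3073]
tool_rot: [-3.141, 0.001, 0.215]
wrist_force: [-0.6, 0.5, 0.2]
grip_width: 0.002
grasp_force: 0.0
```

Emit:
arm_command(targets=[[[0,0,3],0,255],[[0,0,5],0,255],[[0,0,5],0,255],[[0,0,5],0,255]])

```text
t: 5.07
eef_pos: [0.5051, 0.0805, 0.3034]
tool_rot: [3.141, -0.001, 0.215]
wrist_force: [-1.4, 0.4, 4.9]
grip_width: 0.001
grasp_force: 2.5
```

Emit:
arm_command(targets=[[[0,0,3],0,255],[[0,0,5],0,255],[[0,0,5],0,255],[[0,0,5],0,255]])

```text
t: 5.4
eef_pos: [0.5052, 0.0804, 0.2985]
tool_rot: [3.141, -0.001, 0.215]
wrist_force: [-1.2, -1.3, 5.9]
grip_width: 0.007
grasp_force: 2.5
```

Emit:
arm_command(targets=[[[0,0,5],0,255],[[0,0,10],0,255],[[0,0,15],0,255],[[0,0,15],0,255],[[0,0,15],0,255]])

```text
t: 5.82
eef_pos: [0.505, 0.0803, 0.2833]
tool_rot: [3.141, -0.001, 0.215]
wrist_force: [-1.2, -1.3, 6.5]
grip_width: 0.004
grasp_force: 2.7
```

Emit:
arm_command(targets=[[[0,0,5],0,255],[[0,0,10],0,255],[[0,0,15],0,255],[[0,0,15],0,255],[[0,0,15],0,255]])

```text
t: 6.23
eef_pos: [0.5046, 0.0803, 0.2682]
tool_rot: [3.141, 0.0, 0.215]
wrist_force: [-2.4, -0.4, 6.8]
grip_width: 0.0
grasp_force: 2.9
```

```bash
cat >> h.py <<'E'
def axis(n='side',c0=(.505,.079),mx=.075):
    """grip's tilt above level (towards the front) from one view"""
    im=get_image(n); c=cloud(im); L=(c-np.array([*c0,0]))@np.array([[.978,.208,0],[-.208,.978,0],[0,0,1]]).T
    m=(im['pixels'].max(2)<60)&(abs(L[...,1])<.025)&(abs(L[...,0])<mx)&(L[...,2]>.12)&(L[...,2]<.36)
    q=L[m][:,[0,2]]*1000
    vx,vz,x,z=cv2.fitLine(q.astype(np.float32),cv2.DIST_HUBER,0,.1,.1).ravel()
    return len(q),np.arctan2(-vz,vx) if vx>0 else np.arctan2(vz,-vx),x,z
E
python3 - <<'E'
from h import *
for n in("side","wrist"): print(n,axis(n))
im=get_image('side')
cv2.imwrite("pics/s4.png",cv2.resize(im['pixels'][190:330,190:350],(640,560)))
E
```

```text
side (265, np.float32(0.19007948), np.float32(-17.210917), np.float32(290.90622))
wrist (4656, np.float32(1.1239585), np.float32(19.56415), np.float32(295.72235))
```

View pics/s4.png

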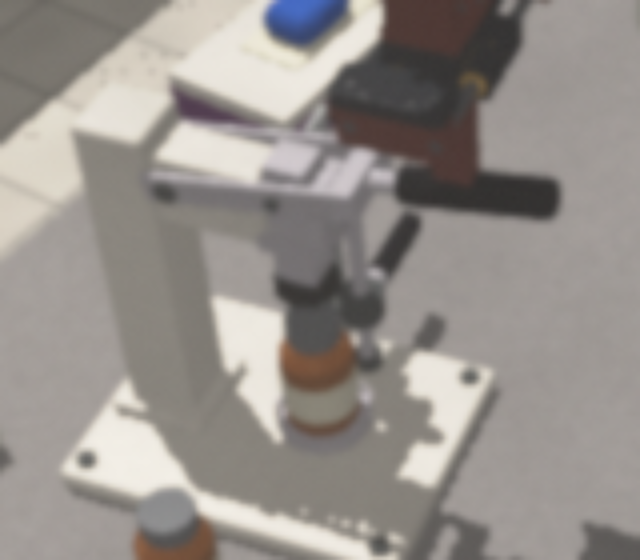

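The side view shows the lever nearly level, with the black pad at (310,285) just above the grey cap at (315,320). I'll take smaller steps now.

Emit:
arm_command(targets=[[[0,0,3],0,255],[[0,0,6],0,255],[[0,0,6],0,255],[[0,0,6],0,255]])

```text
t: 6.72
eef_pos: [0.5047, 0.0804, 0.2624]
tool_rot: [3.141, 0.0, 0.215]
wrist_force: [-3.1, 0.3, 5.6]
grip_width: 0.005
grasp_force: 2.9
```

Emit:
arm_command(targets=[[[0,0,3],0,255],[[0,0,6],0,255],[[0,0,6],0,255],[[0,0,6],0,255]])

```text
t: 7.05
eef_pos: [0.5044, 0.0804, 0.2563]
tool_rot: [3.142, 0.001, 0.215]
wrist_force: [-2.9, -0.1, 7.0]
grip_width: 0.004
grasp_force: 3.0
```

Emit:
arm_command(targets=[[[0,0,3],0,255],[[0,0,6],0,255],[[0,0,6],0,255],[[0,0,6],0,255]])

```text
t: 7.38
eef_pos: [0.5042, 0.0804, 0.2502]
tool_rot: [-3.142, 0.001, 0.215]
wrist_force: [-3.8, -0.5, 6.5]
grip_width: 0.007
grasp_force: 3.1
```

Emit:
arm_command(targets=[[[0,0,3],0,255],[[0,0,5],0,255],[[0,0,5],0,255],[[0,0,5],0,255]])

```text
t: 7.72
eef_pos: [0.5039, 0.0804, 0.2452]
tool_rot: [-3.142, 0.002, 0.215]
wrist_force: [-3.4, -1.6, 6.4]
grip_width: 0.009
grasp_force: 3.1
```

Emit:
arm_command(targets=[[[0,0,3],0,255],[[0,0,5],0,255],[[0,0,5],0,255],[[0,0,5],0,255]])

```text
t: 8.05
eef_pos: [0.5039, 0.0803, 0.2401]
tool_rot: [-3.142, 0.002, 0.215]
wrist_force: [-4.5, -1.4, 6.4]
grip_width: 0.007
grasp_force: 3.2
```

Emit:
arm_command(targets=[[[0,0,3],0,255],[[0,0,5],0,255],[[0,0,5],0,255],[[0,0,5],0,255]])

```text
t: 8.38
eef_pos: [0.5038, 0.0803, 0.2351]
tool_rot: [-3.142, 0.002, 0.215]
wrist_force: [-2.7, -1.3, 5.9]
grip_width: 0.002
grasp_force: 3.3
```

Emit:
arm_command(targets=[[[0,0,3],0,255],[[0,0,5],0,255],[[0,0,5],0,255],[[0,0,5],0,255]])

```text
t: 8.72
eef_pos: [0.5038, 0.0804, 0.2302]
tool_rot: [-3.142, 0.002, 0.215]
wrist_force: [-4.2, -1.0, 6.1]
grip_width: 0.006
grasp_force: 3.4
```

Emit:
arm_command(targets=[[[0,0,3],0,255],[[0,0,5],0,255],[[0,0,5],0,255],[[0,0,5],0,255]])

```text
t: 9.05
eef_pos: [0.5039, 0.0804, 0.2252]
tool_rot: [-3.142, 0.002, 0.215]
wrist_force: [-4.0, -0.7, 7.0]
grip_width: -0.002
grasp_force: 3.5
```

Run:
```python
from h import *
print(axis("side"))
im=get_image('side')
cv2.imwrite("pics/s5.png",cv2.resize(im['pixels'][190:330,190:350],(640,560)))
```

```text
(345, np.float32(1.5615233), np.float32(-28.073631), np.float32(309.64246))
```

View pics/s5.png

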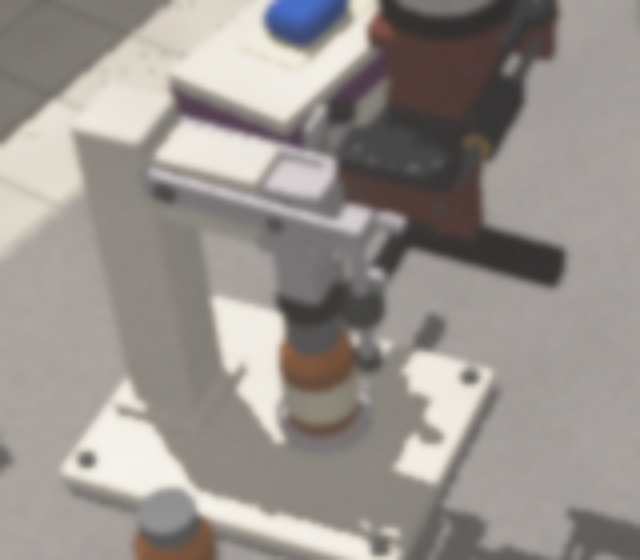

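The pad at (310,305) is almost on the cap at (315,330). I'll continue in 4 mm steps.

Emit:
arm_command(targets=[[[0,0,2],0,255],[[0,0,4],0,255],[[0,0,4],0,255],[[0,0,4],0,255]])

```text
t: 9.48
eef_pos: [0.5039, 0.0804, 0.2212]
tool_rot: [-3.142, 0.002, 0.215]
wrist_force: [-4.9, -0.8, 6.5]
grip_width: 0.002
grasp_force: 3.6
```

Emit:
arm_command(targets=[[[0,0,2],0,255],[[0,0,4],0,255],[[0,0,4],0,255],[[0,0,4],0,255]])

```text
t: 9.82
eef_pos: [0.5039, 0.0803, 0.2172]
tool_rot: [-3.142, 0.002, 0.215]
wrist_force: [-4.6, -0.9, 6.9]
grip_width: 0.004
grasp_force: 3.6
```

Emit:
arm_command(targets=[[[0,0,2],0,255],[[0,0,4],0,255],[[0,0,4],0,255],[[0,0,4],0,255]])

```text
t: 10.15
eef_pos: [0.504, 0.0804, 0.2132]
tool_rot: [-3.142, 0.001, 0.215]
wrist_force: [-5.1, -1.1, 6.7]
grip_width: 0.006
grasp_force: 3.6
```

Emit:
arm_command(targets=[[[0,0,2],0,255],[[0,0,4],0,255],[[0,0,4],0,255],[[0,0,4],0,255]])

```text
t: 10.48
eef_pos: [0.5042, 0.0804, 0.2093]
tool_rot: [-3.142, 0.001, 0.215]
wrist_force: [-3.7, -1.7, 7.3]
grip_width: 0.003
grasp_force: 3.6
```

Emit:
arm_command(targets=[[[0,0,2],0,255],[[0,0,4],0,255],[[0,0,4],0,255],[[0,0,4],0,255]])

```text
t: 10.82
eef_pos: [0.5045, 0.0805, 0.2054]
tool_rot: [-3.142, 0.001, 0.215]
wrist_force: [-2.9, -0.6, 6.1]
grip_width: 0.008
grasp_force: 3.7
```

Emit:
arm_command(targets=[[[0,0,2],0,255],[[0,0,4],0,255],[[0,0,4],0,255],[[0,0,4],0,255]])

```text
t: 11.15
eef_pos: [0.5048, 0.0805, 0.2015]
tool_rot: [-3.142, -0.0, 0.215]
wrist_force: [-2.1, -0.3, 7.1]
grip_width: 0.005
grasp_force: 3.7
```

Emit:
arm_command(targets=[[[0,0,2],0,255],[[0,0,4],0,255],[[0,0,4],0,255],[[0,0,4],0,255]])

```text
t: 11.48
eef_pos: [0.5051, 0.0806, 0.1976]
tool_rot: [-3.142, -0.001, 0.215]
wrist_force: [-1.8, -0.5, 6.3]
grip_width: 0.007
grasp_force: 3.7
```

Emit:
arm_command(targets=[[[0,0,2],0,255],[[0,0,4],0,255],[[0,0,4],0,255],[[0,0,4],0,255]])

```text
t: 11.82
eef_pos: [0.5056, 0.0807, 0.1938]
tool_rot: [3.142, -0.002, 0.215]
wrist_force: [-1.2, 0.5, 7.4]
grip_width: 0.001
grasp_force: 3.7
```

Emit:
arm_command(targets=[[[0,0,2],0,255],[[0,0,4],0,255],[[0,0,4],0,255],[[0,0,4],0,255]])

```text
t: 12.15
eef_pos: [0.5061, 0.0808, 0.1907]
tool_rot: [3.141, -0.003, 0.215]
wrist_force: [-3.2, 0.7, 14.0]
grip_width: 0.007
grasp_force: 7.0
```

The force jumped from about 7 N to 14 N at TCP z≈0.191, so the head has landed. I'll measure the lever tilt by vision here, then back off and locate the rest contact precisely.

Run:
```python
from h import *
o=robot.get_obs(); print(o['eef_pos'],o['wrist_force'])
M=np.array([[.978,.208,0],[-.208,.978,0],[0,0,1]])
def fit(im,zlo,zhi,t,xr=(-.06,.045)):
    c=cloud(im); L=(c-np.array([.505,.079,0]))@M.T
    m=(im['pixels'].max(2)<60)&(abs(L[...,1])<.03)&(L[...,0]>xr[0])&(L[...,0]<xr[1])&(L[...,2]>zlo)&(L[...,2]<zhi)
    q=(L[m][:,[0,2]]*1000); 
    for _ in range(4):
        p=np.polyfit(q[:,0],q[:,1],1); r=q[:,1]-np.polyval(p,q[:,0]); q=q[abs(r)<15]
    print(t,len(q),'tilt',-np.arctan(p[0]),'z at 0',p[1])
for n in("side","scene"):
    a=np.load(n+".npy",allow_pickle=True).item(); b=get_image(n); np.save(n+"5.npy",b,allow_pickle=True)
    fit(a,.28,.36,n+" rest"); fit(b,.13,.21,n+" landed")
    # lug / rod neighbourhood: highest bright points near head axis between lever cheeks
```

```text
[0.50614404 0.08080271 0.19065354] [-3.23824702  0.72953475 13.95145092]
side rest 284 tilt 0.3248858151254121 z at 0 321.875678059817
side landed 136 tilt -0.12892038429101838 z at 0 207.47783691293463
scene rest 286 tilt 0.34133230051742425 z at 0 322.6425067024764
scene landed 26 tilt -0.16983986991727773 z at 0 206.19557782468777
```

Emit:
arm_command(targets=[[[0,0,-10],0,255],[[0,0,-25],0,255],[[0,0,-40],0,255],[[0,0,-55],0,255],[[0,0,-70],0,255],[[0,0,-85],0,255],[[0,0,-95],0,255],[[0,0,-103],0,255],[[0,0,-108],0,255],[[0,0,-110],0,255],[[0,0,-110],0,255],[[0,0,-110],0,255]])

```text
t: 13.25
eef_pos: [0.505, 0.0805, 0.2984]
tool_rot: [3.142, -0.0, 0.215]
wrist_force: [5.3, 1.7, 3.4]
grip_width: 0.005
grasp_force: 2.4
```

Emit:
arm_command(targets=[[[0,0,-2],0,255],[[0,0,-2],0,255],[[0,0,-2],0,255]])

```text
t: 13.5
eef_pos: [0.5042, 0.0805, 0.3004]
tool_rot: [-3.141, 0.002, 0.215]
wrist_force: [2.0, 0.6, 4.4]
grip_width: 0.008
grasp_force: 2.4
```

Emit:
arm_command(targets=[[[0,0,-1],0,255],[[0,0,-1],0,255],[[0,0,-1],0,255]])

```text
t: 13.75
eef_pos: [0.5047, 0.0806, 0.3018]
tool_rot: [-3.141, 0.0, 0.215]
wrist_force: [3.5, 1.6, 5.3]
grip_width: -0.001
grasp_force: 2.4
```

Emit:
arm_command(targets=[[[0,0,-1],0,255],[[0,0,-1],0,255],[[0,0,-1],0,255]])

```text
t: 14.0
eef_pos: [0.5047, 0.0805, 0.3029]
tool_rot: [-3.141, 0.0, 0.215]
wrist_force: [1.4, 1.2, 4.0]
grip_width: 0.003
grasp_force: 2.4
```

Emit:
arm_command(targets=[[[0,0,-1],0,255],[[0,0,-1],0,255],[[0,0,-1],0,255]])

```text
t: 14.25
eef_pos: [0.5047, 0.0805, 0.3039]
tool_rot: [-3.142, 0.0, 0.215]
wrist_force: [1.7, 0.4, 3.9]
grip_width: 0.006
grasp_force: 2.4
```

Emit:
arm_command(targets=[[[0,0,-1],0,255],[[0,0,-1],0,255],[[0,0,-1],0,255]])

```text
t: 14.5
eef_pos: [0.505, 0.0805, 0.3049]
tool_rot: [-3.142, -0.0, 0.215]
wrist_force: [3.5, 1.1, 4.4]
grip_width: 0.005
grasp_force: 2.3
```

Emit:
arm_command(targets=[[[0,0,-1],0,255],[[0,0,-1],0,255],[[0,0,-1],0,255]])

```text
t: 14.75
eef_pos: [0.5042, 0.0804, 0.3054]
tool_rot: [-3.141, 0.001, 0.215]
wrist_force: [2.7, 0.2, 2.1]
grip_width: 0.006
grasp_force: 1.3
```

Run:
```python
from h import *
M=np.array([[.978,.208,0],[-.208,.978,0],[0,0,1]])
for n in("side","scene"):
  for s,(zl,zh) in (("",(.27,.37)),("5",(.14,.27))):
    im=np.load(n+s+".npy",allow_pickle=True).item(); c=cloud(im); L=(c-np.array([.505,.079,0]))@M.T
    px=im['pixels'].astype(int); m=(px.max(2)<60)&(px[...,2]-px[...,0]<8)&(abs(L[...,1])<.022)&(L[...,0]>-.06)&(L[...,0]<.05)&(L[...,2]>zl)&(L[...,2]<zh)
    q=L[m]*1000
    print(n,s,[(a,len(t),np.percentile(t,[5,50,95]).round(0).tolist()) for a in range(-60,51,10) for t in [q[abs(q[:,0]-a)<5][:,2]] if len(t)>2])
# fingertip shape in w1: front-face of finger in tool frame (x along press, z)
im=np.load("w1.npy",allow_pickle=True).item(); c=cloud(im); L=(c-np.array([.4954,.0612,.3836]))@M.T
print(np.round(L[270:284:1,311]*1000).tolist())
```

```text
side  [(-50, 27, [329.0, 336.0, 342.0]), (-40, 31, [327.0, 336.0, 341.0]), (-30, 33, [325.0, 334.0, 340.0]), (-20, 31, [321.0, 331.0, 336.0]), (-10, 29, [319.0, 327.0, 333.0]), (0, 30, [312.0, 323.0, 329.0]), (10, 32, [310.0, 319.0, 326.0]), (20, 31, [306.0, 315.0, 322.0]), (30, 26, [303.0, 312.0, 317.0]), (40, 14, [303.0, 310.0, 314.0])]
side 5 [(-60, 4, [196.0, 198.0, 203.0]), (-50, 29, [194.0, 201.0, 206.0]), (-40, 27, [197.0, 203.0, 208.0]), (-30, 32, [198.0, 205.0, 211.0]), (-20, 28, [199.0, 208.0, 213.0]), (-10, 22, [201.0, 209.0, 213.0]), (0, 13, [204.0, 209.0, 212.0]), (10, 9, [207.0, 210.0, 213.0]), (20, 6, [211.0, 213.0, 216.0]), (30, 5, [211.0, 213.0, 214.0])]
scene  [(-40, 19, [331.0, 335.0, 340.0]), (-30, 33, [327.0, 334.0, 337.0]), (-20, 32, [323.0, 330.0, 335.0]), (-10, 29, [318.0, 327.0, 332.0]), (0, 36, [315.0, 322.0, 330.0]), (10, 28, [314.0, 320.0, 324.0]), (20, 37, [310.0, 316.0, 322.0]), (30, 29, [305.0, 312.0, 318.0]), (40, 42, [296.0, 309.0, 314.0]), (50, 23, [297.0, 304.0, 310.0])]
scene 5 [(-30, 3, [198.0, 200.0, 203.0]), (-20, 5, [200.0, 202.0, 204.0]), (-10, 3, [202.0, 202.0, 204.0]), (0, 3, [204.0, 206.0, 208.0]), (10, 6, [210.0, 213.0, 214.0]), (20, 5, [213.0, 218.0, 218.0])]
[[-13.0, 6.0, -50.0], [-14.0, 6.0, -48.0], [11.0, 4.0, 25.0], [12.0, 4.0, 28.0], [11.0, 4.0, 28.0], [12.0, 4.0, 31.0], [11.0, 4.0, 31.0], [11.0, 4.0, 32.0], [12.0, 4.0, 34.0], [11.0, 4.0, 35.0], [11.0, 4.0, 36.0], [11.0, 4.0, 37.0], [12.0, 3.0, 39.0], [12.0, 3.0, 42.0]]
```

Emit:
arm_command(targets=[[[0,0,-20],0,255],[[0,0,-55],0,255],[[0,0,-95],0,200],[[10,14,-95],-7,130],[[20,28,-95],-14,130],[[30,42,-95],-21,130],[[40,56,-95],-28,130],[[50,70,-95],-35,130],[[60,84,-95],-42,130],[[70,98,-95],-49,130],[[80,112,-95],-56,130],[[90,125,-95],-63,130],[[100,137,-95],-70,130],[[111,146,-95],-77,130],[[111,146,-95],-84,130],[[111,146,-95],-90,130],[[111,146,-95],-90,130],[[111,146,-95],-90,130]])

```text
t: 16.25
eef_pos: [0.6433, -0.0384, 0.3997]
tool_rot: [-3.139, -0.001, 1.782]
wrist_force: [0.4, 0.3, 0.7]
grip_width: 0.49
grasp_force: 0.0
```

Run:
```python
from h import *
o=robot.get_obs(); e=o['eef_pos'];print(o['t'],e,o['tool_rot'],o['grip_width'])
im=get_image("wrist"); cv2.imwrite("pics/w6.png",im['pixels']); np.save("w6.npy",im,allow_pickle=True); c=cloud(im)
T=rot(o['tool_rot']); L=(c-e)@T*1000
px=im['pixels'].astype(int); red=(px[...,2]>px[...,0]+15)&(px.max(2)<120)&(L[...,2]>-60)&(abs(L[...,1])<60)
print('fingers tool-z',red.sum(),np.percentile(L[red],[1,50,99],axis=0).round(0).tolist())
M=(px.max(2)<60)&(c[...,2]>.07)&(c[...,2]<.1)&(abs(c[...,0]-.64)<.04)&(abs(c[...,1]+.025)<.05)
p=c[M]; r=cv2.minAreaRect((p[:,:2]*1000).astype(np.float32)); print('handle',M.sum(),r,cv2.boxPoints(r).round(1).tolist(),np.percentile(p[:,2],[5,50,95]).round(4))
b=np.load("scene.npy",allow_pickle=True).item(); c=cloud(b); px=b['pixels'].astype(int)
m=(abs(c[...,0]-.207)<.08)&(abs(c[...,1]+.562)<.08)&(c[...,2]>.14)&(c[...,2]<.4); print('start gripper lowest z',np.percentile(c[m][:,2],[0,1,3,10]))
```

```text
16.25 [ 0.64333972 -0.03836514  0.39972869] [-3.13855748e+00 -1.16427539e-03  1.78236068e+00] 0.48989662805062395
fingers tool-z 1240 [[9.0, -30.0, -60.0], [11.0, 18.0, -44.0], [268.0, 46.0, 397.0]]
handle 350 ((640.5382080078125, -26.304027557373047), (12.65766429901123, 62.263587951660156), 11.977225303649902) [[627.9000244140625, 2.799999952316284], [640.7999877929688, -58.099998474121094], [653.2000122070312, -55.400001525878906], [640.2999877929688, 5.5]] [0.085  0.0866 0.088 ]
start gripper lowest z [0.14061112 0.14523393 0.15311071 0.17722816]
```

View pics/w6.png

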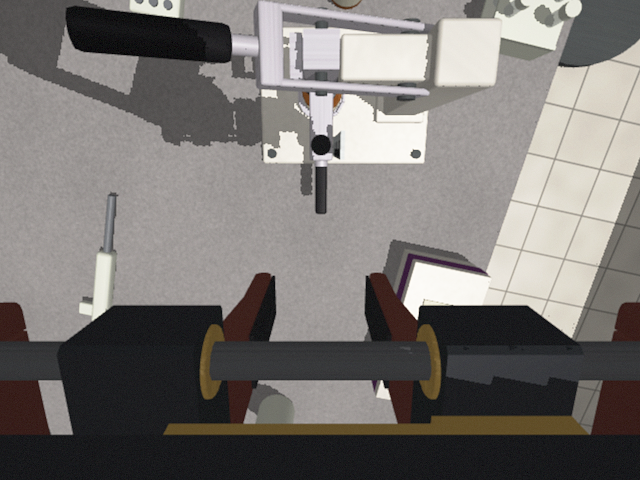

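The wrist view shows the lever back up (grip at 70–230, 35) and the stop handle at (321,165–213), in line with the finger gap centre at u≈320. I'll probe the handle top with closed fingers first.

Emit:
arm_command(targets=[[[0,0,35],0,255],[[0,0,70],0,255],[[0,0,105],0,255],[[0,0,140],0,255],[[0,0,175],0,255],[[0,0,210],0,255],[[0,0,245],0,255],[[0,0,280],0,255],[[0,0,305],0,255],[[0,0,320],0,255],[[0,0,328],0,255],[[0,0,328],0,255],[[0,0,328],0,255]])

```text
t: 17.38
eef_pos: [0.6446, -0.0384, 0.0732]
tool_rot: [3.142, -0.0, 1.785]
wrist_force: [-0.2, 0.1, 0.4]
grip_width: 0.003
grasp_force: 0.0
```

Emit:
arm_command(targets=[[[0,0,2],0,255],[[0,0,5],0,255],[[0,0,5],0,255],[[0,0,5],0,255]])

```text
t: 17.72
eef_pos: [0.6447, -0.0385, 0.0684]
tool_rot: [3.141, 0.0, 1.786]
wrist_force: [-0.3, 0.1, 0.1]
grip_width: 0.001
grasp_force: 0.0
```

Emit:
arm_command(targets=[[[0,0,2],0,255],[[0,0,2],0,255],[[0,0,2],0,255]])

```text
t: 17.97
eef_pos: [0.6443, -0.0384, 0.0658]
tool_rot: [-3.142, -0.0, 1.786]
wrist_force: [-0.1, -0.0, 0.7]
grip_width: 0.005
grasp_force: 0.0
```

Emit:
arm_command(targets=[[[0,0,1],0,255],[[0,0,1],0,255],[[0,0,1],0,255]])

```text
t: 18.22
eef_pos: [0.6443, -0.0384, 0.0647]
tool_rot: [-3.141, -0.0, 1.786]
wrist_force: [0.3, -0.6, 0.6]
grip_width: 0.004
grasp_force: 0.0
```

Emit:
arm_command(targets=[[[0,0,1],0,255],[[0,0,1],0,255],[[0,0,1],0,255]])

```text
t: 18.47
eef_pos: [0.6444, -0.0384, 0.0637]
tool_rot: [-3.141, -0.0, 1.786]
wrist_force: [0.5, 0.3, 0.5]
grip_width: 0.006
grasp_force: 0.0
```

Emit:
arm_command(targets=[[[0,0,1],0,255],[[0,0,1],0,255],[[0,0,1],0,255]])

```text
t: 18.72
eef_pos: [0.6443, -0.0384, 0.0627]
tool_rot: [-3.141, -0.0, 1.786]
wrist_force: [0.6, -0.9, 0.7]
grip_width: 0.002
grasp_force: 0.0
```

Emit:
arm_command(targets=[[[0,0,1],0,255],[[0,0,1],0,255],[[0,0,1],0,255]])

```text
t: 18.97
eef_pos: [0.6443, -0.0384, 0.0617]
tool_rot: [-3.141, -0.0, 1.786]
wrist_force: [0.5, 0.3, -0.1]
grip_width: 0.004
grasp_force: 0.0
```

Emit:
arm_command(targets=[[[0,0,1],0,255],[[0,0,1],0,255],[[0,0,1],0,255]])

```text
t: 19.22
eef_pos: [0.6445, -0.0384, 0.061]
tool_rot: [3.141, -0.0, 1.786]
wrist_force: [-0.2, 0.5, 2.2]
grip_width: 0.002
grasp_force: 0.8
```

Emit:
arm_command(targets=[[[0,0,-8],0,255],[[-20,0,-12],0,255],[[-50,0,-12],0,255],[[-75,0,0],0,255],[[-75,0,30],0,255],[[-75,0,60],0,255],[[-75,0,78],0,255],[[-75,0,82],0,255],[[-75,0,82],0,255],[[-75,0,82],0,255]])

```text
t: 20.05
eef_pos: [0.6611, -0.1118, -0.0203]
tool_rot: [3.141, 0.0, 1.786]
wrist_force: [0.1, 0.2, -0.1]
grip_width: 0.005
grasp_force: 0.0
```

Emit:
arm_command(targets=[[[0,0,1],0,255],[[0,0,2],0,255],[[0,0,2],0,255],[[0,0,2],0,255]])

```text
t: 20.38
eef_pos: [0.6609, -0.1117, -0.0223]
tool_rot: [3.14, 0.001, 1.786]
wrist_force: [-0.4, -0.1, -0.4]
grip_width: 0.003
grasp_force: 0.0
```

Emit:
arm_command(targets=[[[0,0,1],0,255],[[0,0,1],0,255],[[0,0,1],0,255]])

```text
t: 20.63
eef_pos: [0.6604, -0.1117, -0.0242]
tool_rot: [-3.142, -0.0, 1.786]
wrist_force: [-0.2, -0.1, -0.3]
grip_width: 0.006
grasp_force: 0.0
```

Emit:
arm_command(targets=[[[0,0,1],0,255],[[0,0,1],0,255],[[0,0,1],0,255]])

```text
t: 20.88
eef_pos: [0.6605, -0.1117, -0.0251]
tool_rot: [3.141, -0.0, 1.786]
wrist_force: [-0.6, 0.2, 1.9]
grip_width: 0.004
grasp_force: 1.1
```

Emit:
arm_command(targets=[[[0,0,-30],0,255],[[0,0,-65],0,200],[[0,0,-100],0,130],[[0,0,-130],0,130],[[25,-1,-135],0,130],[[55,-1,-135],0,130],[[75,-1,-135],0,130],[[75,-1,-135],0,130],[[75,-1,-120],0,130],[[75,-1,-95],0,130],[[75,-1,-75],0,130],[[75,-1,-65],0,130],[[75,-1,-65],0,130],[[75,-1,-65],0,130]])

```text
t: 22.05
eef_pos: [0.6432, -0.0391, 0.0394]
tool_rot: [-3.14, -0.0, 1.785]
wrist_force: [-0.3, -0.1, -0.8]
grip_width: 0.49
grasp_force: 0.0
```

Run:
```python
from h import *
o=robot.get_obs(); print(o['t'],o['eef_pos'],o['wrist_force'],o['grip_width'])
w=get_image("wrist")['pixels']; s=get_image("scene")['pixels'][200:350,230:430]
cv2.imwrite("pics/c7.png",np.hstack([cv2.resize(w,(400,300)),cv2.resize(s,(400,300))]))
```

```text
22.05 [ 0.64324572 -0.03906982  0.03942166] [-0.3258933  -0.13145759 -0.81645483] 0.48972965228180204
```

View pics/c7.png

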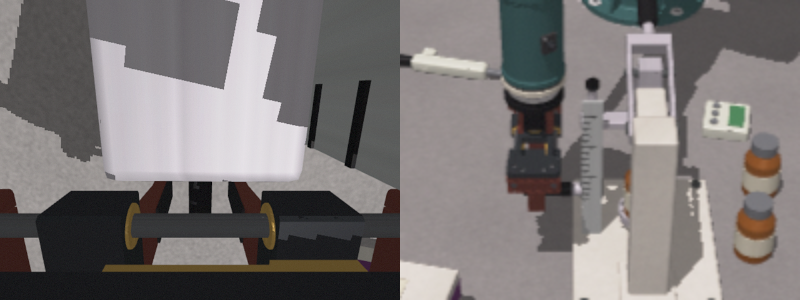

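Left crop: the black handle lies centred between the open fingers at (200,190). Right crop: the gripper is at the handle, clear of the rod and plate. I'll pinch and raise.

Emit:
arm_command(targets=[[[0,0,0],0,255],[[0,0,0],0,255],[[0,0,0],0,255],[[0,0,0],0,255],[[0,0,0],0,255],[[0,0,0],0,255]], grip_force=40)

```text
t: 22.65
eef_pos: [0.6434, -0.0387, 0.0402]
tool_rot: [3.142, 0.0, 1.786]
wrist_force: [-1.2, -0.6, 3.8]
grip_width: 0.179
grasp_force: 40.0
```

Emit:
arm_command(targets=[[[0,0,-5],0,255],[[0,0,-10],0,255],[[0,0,-10],0,255],[[0,0,-10],0,255]])

```text
t: 22.98
eef_pos: [0.6434, -0.0387, 0.0503]
tool_rot: [-3.142, -0.0, 1.786]
wrist_force: [-1.3, 0.3, 1.0]
grip_width: 0.185
grasp_force: 40.0
```

Emit:
arm_command(targets=[[[0,0,-6],0,255],[[0,0,-12],0,255],[[0,0,-18],0,255],[[0,0,-24],0,255],[[0,0,-30],0,255],[[0,0,-36],0,255],[[0,0,-42],0,255],[[0,0,-47],0,255],[[0,0,-47],0,255],[[0,0,-47],0,255]])

```text
t: 23.82
eef_pos: [0.6434, -0.0387, 0.0981]
tool_rot: [3.141, 0.0, 1.786]
wrist_force: [-1.8, -1.8, 4.4]
grip_width: 0.179
grasp_force: 40.0
```

Run:
```python
from h import *
w=get_image("wrist")['pixels']; s=get_image("scene")['pixels'][200:350,230:430]
cv2.imwrite("pics/c8.png",np.hstack([cv2.resize(w,(400,300)),cv2.resize(s,(400,300))]))
```

```text
(no output)
```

View pics/c8.png

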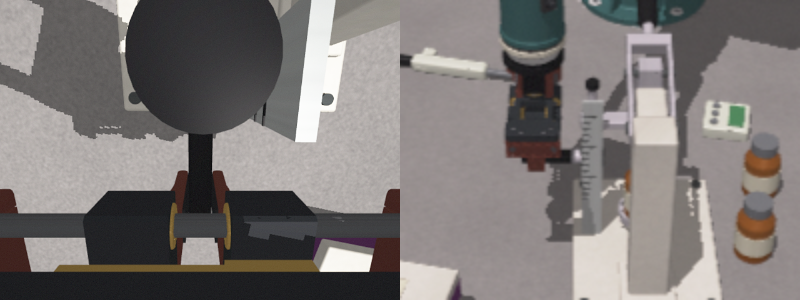

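Left: the handle is still pinched at (200,170), with the rod knob at (205,65). Right: the stop is now up beside the scale at (575,157). I'll release and probe the handle top again.

Emit:
arm_command(targets=[[[0,0,0],0,130],[[0,0,0],0,130],[[0,0,0],0,130],[[0,0,0],0,130],[[0,0,-15],0,130],[[0,0,-30],0,130],[[0,0,-36],0,255],[[0,0,-36],0,255],[[0,0,-36],0,255],[[0,0,-36],0,255],[[0,0,-32],0,255],[[0,0,-27],0,255],[[0,0,-25],0,255],[[0,0,-25],0,255],[[0,0,-25],0,255]], grip_force=20)

```text
t: 25.17
eef_pos: [0.643, -0.0386, 0.1211]
tool_rot: [-3.141, -0.001, 1.786]
wrist_force: [-0.9, -0.1, 1.2]
grip_width: 0.006
grasp_force: 0.0
```

Emit:
arm_command(targets=[[[0,0,1],0,255],[[0,0,1],0,255],[[0,0,1],0,255]])

```text
t: 25.42
eef_pos: [0.6435, -0.0386, 0.1209]
tool_rot: [3.141, -0.0, 1.786]
wrist_force: [0.1, -0.1, 0.6]
grip_width: 0.005
grasp_force: 0.0
```

Emit:
arm_command(targets=[[[0,0,1],0,255],[[0,0,1],0,255],[[0,0,1],0,255]])

```text
t: 25.67
eef_pos: [0.6434, -0.0386, 0.1198]
tool_rot: [3.142, -0.0, 1.786]
wrist_force: [-0.2, 0.2, -0.5]
grip_width: 0.008
grasp_force: 0.0
```

Emit:
arm_command(targets=[[[0,0,1],0,255],[[0,0,1],0,255],[[0,0,1],0,255]])

```text
t: 25.92
eef_pos: [0.6434, -0.0386, 0.1188]
tool_rot: [-3.141, -0.0, 1.786]
wrist_force: [0.7, -0.5, -0.4]
grip_width: 0.007
grasp_force: 0.0
```

Emit:
arm_command(targets=[[[0,0,1],0,255],[[0,0,1],0,255],[[0,0,1],0,255]])

```text
t: 26.17
eef_pos: [0.6436, -0.0386, 0.118]
tool_rot: [3.141, 0.0, 1.786]
wrist_force: [-0.5, 0.4, 1.8]
grip_width: 0.007
grasp_force: 0.9
```

Emit:
arm_command(targets=[[[0,0,0.7],0,255],[[0,0,0.7],0,255],[[0,0,0.7],0,255]])

```text
t: 26.42
eef_pos: [0.6435, -0.0386, 0.1173]
tool_rot: [3.141, -0.0, 1.786]
wrist_force: [-1.1, -0.9, 3.5]
grip_width: 0.005
grasp_force: 1.9
```

Emit:
arm_command(targets=[[[0,0,-3],0,255],[[0,0,-3],0,255],[[0,0,-0.7],0,255],[[0,0,-0.7],0,255],[[0,0,-0.7],0,255]])

```text
t: 26.83
eef_pos: [0.6432, -0.0386, 0.1174]
tool_rot: [-3.141, -0.0, 1.786]
wrist_force: [0.6, 0.9, -0.4]
grip_width: 0.002
grasp_force: 0.0
```

Emit:
arm_command(targets=[[[0,0,0.4],0,255],[[0,0,0.4],0,255],[[0,0,0.4],0,255]])

```text
t: 27.08
eef_pos: [0.6433, -0.0386, 0.1174]
tool_rot: [-3.141, -0.0, 1.786]
wrist_force: [-0.0, 1.0, 1.0]
grip_width: 0.007
grasp_force: 0.7
```

Emit:
arm_command(targets=[[[0,0,0.4],0,255],[[0,0,0.4],0,255],[[0,0,0.4],0,255]])

```text
t: 27.33
eef_pos: [0.6433, -0.0386, 0.1171]
tool_rot: [-3.141, -0.0, 1.786]
wrist_force: [-1.2, 0.6, 3.6]
grip_width: 0.003
grasp_force: 1.7
```

Emit:
arm_command(targets=[[[0,0,-15],0,255],[[0,0,-30],0,130],[[0,0,-30],0,130],[[0,0,-30],0,130],[[0,0,-30],0,130],[[0,0,-10],0,130],[[0,0,10],0,130],[[0,0,21],0,130],[[0,0,21],0,130],[[0,0,21],0,130]])

```text
t: 28.17
eef_pos: [0.6424, -0.0385, 0.0948]
tool_rot: [-3.139, -0.001, 1.786]
wrist_force: [0.6, 0.2, -0.4]
grip_width: 0.488
grasp_force: 0.0
```

Emit:
arm_command(targets=[[[0,0,0],0,255],[[0,0,0],0,255],[[0,0,0],0,255],[[0,0,0],0,255],[[0,0,0],0,255],[[0,0,0],0,255]], grip_force=40)

```text
t: 28.67
eef_pos: [0.6434, -0.0388, 0.0966]
tool_rot: [3.141, 0.0, 1.786]
wrist_force: [-1.9, -0.6, 4.0]
grip_width: 0.183
grasp_force: 40.0
```

Emit:
arm_command(targets=[[[0,0,-1.5],0,255],[[0,0,-1.5],0,255],[[0,0,-1.5],0,255],[[0,0,-1.5],0,255]])

```text
t: 29.0
eef_pos: [0.6434, -0.0388, 0.0973]
tool_rot: [-3.141, 0.0, 1.786]
wrist_force: [-0.7, -1.3, -1.5]
grip_width: 0.179
grasp_force: 40.0
```

Emit:
arm_command(targets=[[[0,0,-1],0,255],[[0,0,-1],0,255],[[0,0,-1],0,255],[[0,0,-1],0,255]])

```text
t: 29.33
eef_pos: [0.6433, -0.0388, 0.0981]
tool_rot: [-3.141, 0.0, 1.786]
wrist_force: [1.6, -1.9, -6.1]
grip_width: 0.182
grasp_force: 40.0
```

Emit:
arm_command(targets=[[[0,0,0],0,130],[[0,0,0],0,130],[[0,0,0],0,130],[[0,0,0],0,130],[[0,0,-15],0,130],[[0,0,-30],0,130],[[0,0,-36],0,255],[[0,0,-36],0,255],[[0,0,-36],0,255],[[0,0,-36],0,255],[[0,0,-30],0,255],[[0,0,-23],0,255],[[0,0,-20],0,255],[[0,0,-20],0,255],[[0,0,-20],0,255]], grip_force=20)

```text
t: 30.58
eef_pos: [0.6429, -0.0385, 0.1176]
tool_rot: [-3.14, -0.001, 1.786]
wrist_force: [0.0, 0.5, 0.4]
grip_width: 0.006
grasp_force: 0.0
```

Emit:
arm_command(targets=[[[0,0,0],0,255],[[0,0,0],0,255]])

```text
t: 30.75
eef_pos: [0.6434, -0.0386, 0.1185]
tool_rot: [-3.141, -0.0, 1.786]
wrist_force: [0.4, -0.3, 0.3]
grip_width: 0.003
grasp_force: 0.0
```

Emit:
arm_command(targets=[[[0,0,0.5],0,255],[[0,0,0.5],0,255],[[0,0,0.5],0,255]])

```text
t: 31.0
eef_pos: [0.6435, -0.0386, 0.1181]
tool_rot: [3.141, -0.0, 1.786]
wrist_force: [-0.1, 0.2, 0.7]
grip_width: 0.004
grasp_force: 0.0
```

Emit:
arm_command(targets=[[[0,0,0.4],0,255],[[0,0,0.4],0,255],[[0,0,0.4],0,255]])

```text
t: 31.25
eef_pos: [0.6434, -0.0386, 0.1176]
tool_rot: [-3.142, -0.0, 1.786]
wrist_force: [-0.9, -0.7, -0.5]
grip_width: 0.008
grasp_force: 0.0
```

Emit:
arm_command(targets=[[[0,0,0.4],0,255],[[0,0,0.4],0,255],[[0,0,0.4],0,255]])

```text
t: 31.5
eef_pos: [0.6434, -0.0386, 0.1171]
tool_rot: [-3.141, -0.0, 1.786]
wrist_force: [-1.3, -0.5, 0.3]
grip_width: 0.007
grasp_force: 0.0
```

Emit:
arm_command(targets=[[[0,0,0.3],0,255],[[0,0,0.3],0,255],[[0,0,0.3],0,255]])

```text
t: 31.75
eef_pos: [0.6434, -0.0387, 0.1169]
tool_rot: [-3.142, -0.0, 1.786]
wrist_force: [-0.9, -0.7, 0.1]
grip_width: 0.012
grasp_force: 0.0
```

Emit:
arm_command(targets=[[[0,0,0.4],0,255],[[0,0,0.4],0,255],[[0,0,0.4],0,255]])

```text
t: 32.0
eef_pos: [0.6435, -0.0387, 0.1165]
tool_rot: [3.142, -0.0, 1.786]
wrist_force: [-0.4, -0.1, -0.5]
grip_width: 0.007
grasp_force: 0.1
```

Emit:
arm_command(targets=[[[0,0,0.4],0,255],[[0,0,0.4],0,255],[[0,0,0.4],0,255]])

```text
t: 32.25
eef_pos: [0.6435, -0.0386, 0.1164]
tool_rot: [3.141, -0.0, 1.786]
wrist_force: [-1.0, -0.5, 3.6]
grip_width: 0.006
grasp_force: 1.5
```

Emit:
arm_command(targets=[[[0,0,-15],0,255],[[0,0,-30],0,130],[[0,0,-30],0,130],[[0,0,-30],0,130],[[0,0,-30],0,130],[[0,0,-10],0,130],[[0,0,10],0,130],[[0,0,21],0,130],[[0,0,21],0,130],[[0,0,21],0,130]])

```text
t: 33.08
eef_pos: [0.6424, -0.0385, 0.0939]
tool_rot: [-3.139, -0.001, 1.786]
wrist_force: [1.0, 0.9, 0.3]
grip_width: 0.492
grasp_force: 0.0
```

Emit:
arm_command(targets=[[[0,0,0],0,255],[[0,0,0],0,255],[[0,0,0],0,255],[[0,0,0],0,255],[[0,0,0],0,255],[[0,0,0],0,255]], grip_force=40)

```text
t: 33.58
eef_pos: [0.6434, -0.0388, 0.0957]
tool_rot: [3.141, 0.0, 1.786]
wrist_force: [-1.9, -0.3, 3.2]
grip_width: 0.181
grasp_force: 40.0
```

Emit:
arm_command(targets=[[[0,0,-1.5],0,255],[[0,0,-3],0,255],[[0,0,-4],0,255],[[0,0,-4.9],0,255],[[0,0,-4.9],0,255],[[0,0,-4.9],0,255],[[0,0,-4.9],0,255]])

```text
t: 34.17
eef_pos: [0.6433, -0.0388, 0.0998]
tool_rot: [-3.141, 0.0, 1.786]
wrist_force: [1.0, -2.2, -6.5]
grip_width: 0.177
grasp_force: 40.0
```

Emit:
arm_command(targets=[[[0,0,0],0,130],[[0,0,0],0,130],[[0,0,0],0,130],[[0,0,0],0,130],[[0,0,-15],0,130],[[0,0,-30],0,130],[[0,0,-36],0,255],[[0,0,-36],0,255],[[0,0,-36],0,255],[[0,0,-36],0,255],[[0,0,-30],0,255],[[0,0,-24],0,255],[[0,0,-21.5],0,255],[[0,0,-21.5],0,255],[[0,0,-21.5],0,255],[[0,0,-21.5],0,255]], grip_force=20)

```text
t: 35.5
eef_pos: [0.6433, -0.0386, 0.1212]
tool_rot: [-3.141, -0.0, 1.786]
wrist_force: [0.7, -0.2, -0.4]
grip_width: 0.013
grasp_force: 0.0
```

Emit:
arm_command(targets=[[[0,0,1],0,255],[[0,0,2],0,255],[[0,0,2.5],0,255],[[0,0,2.5],0,255],[[0,0,2.5],0,255]])

```text
t: 35.92
eef_pos: [0.6436, -0.0386, 0.1193]
tool_rot: [3.141, 0.0, 1.786]
wrist_force: [0.0, -0.4, 2.8]
grip_width: 0.007
grasp_force: 1.2
```

Emit:
arm_command(targets=[[[0,0,0.4],0,255],[[0,0,0.4],0,255],[[0,0,0.4],0,255]])

```text
t: 36.17
eef_pos: [0.6436, -0.0386, 0.1189]
tool_rot: [3.141, 0.0, 1.786]
wrist_force: [-1.3, -0.3, 4.3]
grip_width: 0.003
grasp_force: 1.9
```

Emit:
arm_command(targets=[[[0,0,0.3],0,255],[[0,0,0.3],0,255],[[0,0,0.3],0,255]])

```text
t: 36.42
eef_pos: [0.6436, -0.0387, 0.1184]
tool_rot: [3.141, 0.0, 1.786]
wrist_force: [-0.5, -0.7, 4.2]
grip_width: 0.003
grasp_force: 1.9
```

Emit:
arm_command(targets=[[[0,0,0.3],0,255],[[0,0,0.3],0,255],[[0,0,0.3],0,255]])

```text
t: 36.67
eef_pos: [0.6436, -0.0387, 0.118]
tool_rot: [3.141, -0.0, 1.786]
wrist_force: [-0.2, -0.2, 3.7]
grip_width: 0.004
grasp_force: 1.8
```

Emit:
arm_command(targets=[[[0,0,-10],0,255],[[0,0,-45],0,255],[[-20,0,-80],0,255],[[-50,0,-110],0,255],[[-80,0,-120],0,255],[[-110,0,-120],0,255],[[-120,0,-120],0,255],[[-120,0,-120],0,255],[[-120,0,-120],0,255]])

```text
t: 37.42
eef_pos: [0.6682, -0.1553, 0.2371]
tool_rot: [-3.14, -0.002, 1.785]
wrist_force: [-0.3, 0.0, -0.0]
grip_width: 0.006
grasp_force: 0.0
```

Run:
```python
from h import *
o=robot.get_obs(); print(o['t'],o['eef_pos'],o['wrist_force'])
im=get_image("wrist"); c=cloud(im); px=im['pixels'].astype(int)
b=get_image("scene"); cs=cloud(b)
for n,c,i in (("wrist",c,im),("scene",cs,b)):
    m=(i['pixels'].max(2)<60)&(c[...,2]>.12)&(c[...,2]<.16)&(abs(c[...,0]-.641)<.03)&(abs(c[...,1]+.025)<.035)
    if m.sum(): print(n,m.sum(),np.percentile(c[m][:,2],[5,50,95]).round(4))
cv2.imwrite("pics/f.png",np.hstack([cv2.resize(get_image("side")['pixels'][190:330,190:350],(400,350)),cv2.resize(b['pixels'][180:380,230:430],(350,350))]))
```

```text
37.4167 [ 0.66815503 -0.1553443   0.23712642] [-0.28365467  0.03086345 -0.01209306]
wrist 2139 [0.1412 0.1431 0.1444]
scene 168 [0.129  0.1391 0.1432]
```

View pics/f.png

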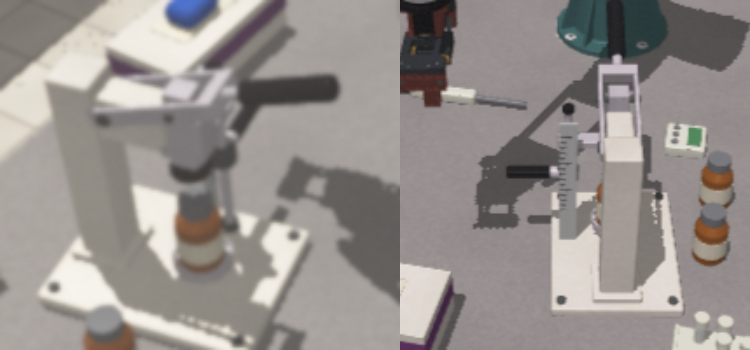

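The lever is fully up with its grip at (290,88), and the bottle is standing at (200,230). The stop handle is at (530,172), and the wrist camera puts its top at 0.143 m, which matches the 43 mm head travel. The gripper is clear.

```bash
python3 -c "
from rig import workorder
print(workorder.hand_in())"
```

```text
the job is handed in; nothing more can be done
None
```

I handed the job in with the depth stop at a reading of about 43 mm, matching the roughly 43 mm of head travel at which the head firmed up on the cap (each good to about 0.5 mm by my estimate). The lever is back up, the bottle is still standing, and the gripper is clear; the hand-in gave no verdict.

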